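# Raise the inspection camera by one turn of its handwheel

## Task

Raise the inspection camera by one pitch of its screw: push the handwheel on top of the camera stand clockwise, seen from above, by its red upright handle through exactly one full turn, so that the handle stops where it started, and then take the hand clear. Push it gently with closed fingertips, never taking the handle between the fingers, do not overrun, and leave the circuit board under the camera, the motor, the rubber wheel and the screwdriver where they are.

Things in the scene. Friction and masses are not known exactly. Their poses are not given: they have to be found in the camera images.
- stand: Fixed (bolted-down) manual vertical stage of aluminium and steel. Origin on the vertical screw and handwheel axis, at table height; its z is up. Base plate 230 x 150 x 12 mm, from 185 mm on its -x side to 45 mm on its +x side of the axis; column 90 mm wide around the axis, top at 198 mm above the table. The camera sticks out on its -x side, up to 92 mm from the axis, at heights of about 80 to 150 mm.
- handwheel (a joint): Angle of the handwheel in rad, growing clockwise seen from above; it starts anywhere between -3 and 3 and may be turned many turns either way (no stop in reach). At angle a the handle lies in the direction -a (from the stand's x axis, counted counter-clockwise from above). One clockwise turn (+6.283) raises the camera by 4 mm. The screw is self-locking: about 2.2 N pushed sideways at the handle keeps the wheel turning and it stays where it is left, without coasting.
- wheel_centre (a point): Point on the vertical axis of the handwheel, 240 mm above the table, level with the foot of the handle. The wheel is black, 125 mm over its rim, with three spokes (one under the handle) and a rim 13 mm thick whose top lies 3.5 mm below this point; the hub with its nut, 28 mm across, reaches up to this level.
- handle: Red upright handle that turns freely on its own vertical pin, standing on the rim at the end of one spoke. Slightly tapered, 17 mm across at the foot, 22 to 23 mm from 15 to 46 mm up, 57 mm tall. Origin on its axis at its foot, 55 mm from the wheel's axis and 240 mm above the table; z is up. It must come back to within 10 mm of where it started.
- camera_lens (a point): Underside of the lens of the black camera in its red bracket on the stand's carriage, 60 mm from the screw axis on the stand's -x side, about 84 mm above the table (depending on the wheel's start). It rises 4 mm per clockwise turn of the wheel.
- board: Loose black circuit board, 90 x 70 mm, 16 mm tall over its yellow connector, lying on the stand's base plate under the camera. Origin at the centre of its underside. To be left alone.
- motor: Loose black and aluminium stepper motor, 42 x 42 x 40 mm, shaft up to 62 mm, standing beside the stand. Origin at the centre of its underside. To be left alone.
- tyre: Loose rubber rover wheel, 85 mm across, 38 mm tall, lying flat beside the stand. Origin at the centre of its underside. To be left alone.
- driver: Loose screwdriver with orange handle, 170 mm long along its x axis, lying on the table near the stand. To be left alone.

How it is judged:
By the outcome, as a careful person would: the job done as asked, in the order asked, and still so for the second after the job is handed in, with the robot touching nothing.
It also fails if it takes over 58 s, if anything falls off the work surface, if the arm or the gripper's body presses on something with over 40 N, if the wrist force passes 120 N, or if a joint passes its speed limit or range.

## Robot

A 6-joint arm with a two-finger parallel gripper is mounted at the origin on the work surface. World frame = base frame: x ahead of the robot, y to its left, z up, the work surface at z = 0. Lengths are in m, angles in rad, forces in N, time in s.
With the tool pointing down it reaches from about 0.35 to 0.95 m from the base axis. Payload 17.4 kg.
Tool frame: the origin (TCP) lies midway between the tips of the shut fingers; the grasp point (between the pads) lies r.grip_depth behind it (r.grip_depth is the distance from the TCP to the grasp point, in m); z points along the fingers, y is the direction in which the jaws open and shut (so a half turn about z gives the same grasp; the last joint's range is limited). The gripper opens to 93 mm and grips with 3 to 60 N. Pads are 15 mm wide; open, the fingers measure 128 mm over their backs; the gripper's body (75 mm by 188 mm) begins 65 mm behind the grasp point.
Start: joints at [1.114, 0.116, 1.442, -0, 1.584, -0.038], TCP at [0.275, 0.617, 0.219] pointing down, gripper open.
Joint ranges: [-2.83, 2.83], [-0.83, 2.19], [0.07, 2.5], [-1.14, 4.28], [0.01, 3], [-2.97, 2.97]. Speed limits (rad/s): [1.89, 1.89, 2.22, 3.14, 3.14, 3.14].

## Interface

Orientations are given as a rotation vector (axis times angle).
In Python, from rig import r gives the robot as it stands.
- The arm moves only by the tool send_rows, never from a script. Its argument "commands" is a list of rows, each an object with "twist": the turn, a rotation vector about the tool's x, y, z in rad, a list of three; "slide": the shift along the tool's x, y, z in m, a list of three; "grip": the finger opening in m, from 0 to 0.093. A call has 1 to 12 rows; each row is the pose to reach, as a shift and turn from the pose measured when the call began, along the tool's axes at that moment; what a row does not reach only later rows make up. A row lasts 1/12 s, in which the tool goes at most 41.7 mm and 7.16 degrees, less where a joint would pass 70% of its speed; a pose out of reach is approached as far as the arm can. A call with a gripper value outside its range is refused whole. The fingers move at their own pace and stop on an object; "newtons" is the grip in N (left out, the last holds). Time passes only in rows, so rows that repeat a pose let the fingers close. It gives the time, the measured TCP pose, the force and the opening at its end, in the units of the state.
- r.state(): the state, without advancing time (a new reading comes with each control period).
- r.read_camera(name): name is "scene" or "top" or "wrist"; returns a dict with "color" (420x560x3 uint8, blue, green, red), "camera_matrix" (3x3 intrinsics, pixels), "D" ([k1, k2, p1, p2, k3] as OpenCV has them; the pictures are not rectified), "rvec" (rotation vector, rad) and "tvec" (3), from world to camera coordinates, as OpenCV has them; the wrist camera has in their place "tool_from_camera" (4x4, takes a point from camera to tool coordinates, whose origin is the TCP and whose axes are the flange's). Camera axes: x right, y down, z forward; pixel columns grow to the right and rows downward; lengths in m; the calibration is good to about 2 mm. A picture is of the moment at which its call begins: read the wrist's pose just before it. There is no depth.
- r.sign_off(): hands the job in, once; it reports no verdict.
Trained networks look in the newest picture that a camera, given by its name, has taken for a name from the list of things; names that differ only in an ending like _2 or _b are one class to them, and where a whole thing is asked for, a point or a joint stands for the part that bears it (a point fixed in the world has none). Each returns a list of dicts, best first, with "score" (0 to 1); they miss things now and then, are a little off and sometimes report something else, mostly with a low value. They report only what shows in the picture. A call takes as long as a camera call.
- r.silhouettes(label, camera): "pixels" (420x560 bool, what is visible of it) and "bbox" ([left, top, width, height] in pixels, round what is visible of it).
- r.landmark_of(label, camera): "location" ([column, row] in pixels: a listed point, or the origin of a listed thing).
The state is a dict: "clock": time; "q": joint angles; "joint_vel": joint speeds; "joint_torque": joint torques, N m; "tool_pos": TCP position; "eef_rot": TCP orientation; "ft_force": force on the tool from outside, world axes, zero at the start; "ft_torque": the same for the moment, N m; "grip_width": finger opening in m.
Only numpy, scipy, OpenCV 4.12 (cv2) and the standard library are available. Lean on these libraries where they do the work, as an engineer would, in place of code of your own. Each camera call takes 0.05 s, during which the arm holds its last target.

## Working session

There is one attempt and no reset: what is moved stays moved. The work goes in short steps, Python scripts to look and compute and a tool call to move; the robot and the scene stay as the last step left them, time stands still between calls to the robot, and variables do not carry over. Pictures are saved under pics/ and viewed, and the job is handed in when it is done.

Besides the shell and the picture viewer there is one more tool, called after "Emit:" in YAML: its name, and indented under it one key for each argument. send_rows: Moves the arm, as the interface text tells. Its arguments: {"type":"object","properties":{"commands":{"type":"array"},"newtons":{"type":"number"}},"required":["commands"]}

```bash
mkdir -p pics; ls; python3 - <<'E'
from rig import r
import cv2
print(r.state(), r.grip_depth)
for n in ["scene","top","wrist"]:
    c=r.read_camera(n); cv2.imwrite(f"pics/{n}0.png",c["color"])
    print(n,c["camera_matrix"].tolist(),c["D"],c.get("rvec"),c.get("tvec"),c.get("tool_from_camera"))
    for l in ["handle","wheel_centre","stand","camera_lens","motor","tyre","board","driver"]:
        print(l,[(x["location"],x["score"]) for x in r.landmark_of(l,n)][:3])
E
```

```text
pics
{'clock': 0.0, 'q': array([ 1.11418030e+00,  1.16450536e-01,  1.44226373e+00,  4.29352976e-06,
        1.58401118e+00, -3.78248350e-02]), 'joint_vel': array([ 0.00041037,  0.00076002,  0.00081644,  0.0012982 , -0.00203917,
        0.00096113]), 'joint_torque': array([-4.13960752e-04, -7.21240568e+01, -6.22641993e+01,  7.78086833e-02,
        2.34375423e-02, -5.07838968e-05]), 'tool_pos': array([0.27442231, 0.61646796, 0.21793004]), 'eef_rot': array([-6.52980227e-01, -3.07269433e+00,  1.72348681e-03]), 'ft_force': array([ 0.06338332, -1.07239154, -0.24020694]), 'ft_torque': array([0.00325033, 0.0020592 , 0.01594609]), 'grip_width': 0.09286171490934579} 0.0188
scene [[442.64224857696894, 0.0, 283.0141075148826], [0.0, 442.64224857696894, 216.58816329049316], [0.0, 0.0, 1.0]] [-0.09027193  0.          0.          0.          0.        ] [ 2.14393149  0.88980557 -0.41700224] [-0.46137503 -0.0885673   1.21460795] None
handle [([270.1, 210.3], 0.78)]
wheel_centre [([253.9, 191.7], 0.58)]
stand [([263.9, 282.7], 0.62)]
camera_lens [([265.7, 277.2], 0.75)]
motor [([191.4, 295.0], 0.62)]
[... 420 characters left out ...]
[274.9, 255.6], 0.16)]
camera_lens []
motor [([357.6, 251.1], 0.6)]
tyre [([271.6, 257.7], 0.7)]
board [([323.7, 180.8], 0.63)]
driver [([264.2, 177.9], 0.71)]
wrist [[323.6305433901306, 0.0, 279.1788044746084], [0.0, 323.6305433901306, 207.0439853991596], [0.0, 0.0, 1.0]] [-0.05773018  0.          0.          0.          0.        ] None None [[ 1.66256266e-03 -9.61206155e-01 -2.75825965e-01  7.60907557e-02]
 [ 9.99998204e-01  1.84896278e-03 -4.15750312e-04  2.23589397e-04]
 [ 9.09613702e-04 -2.75824779e-01  9.61207503e-01 -1.64611061e-01]
 [ 0.00000000e+00  0.00000000e+00  0.00000000e+00  1.00000000e+00]]
handle []
wheel_centre []
stand []
camera_lens []
motor []
tyre []
board []
driver []
```

View pics/scene0.png

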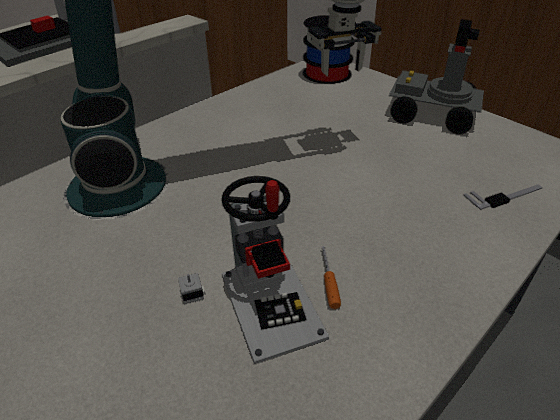

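View pics/top0.png

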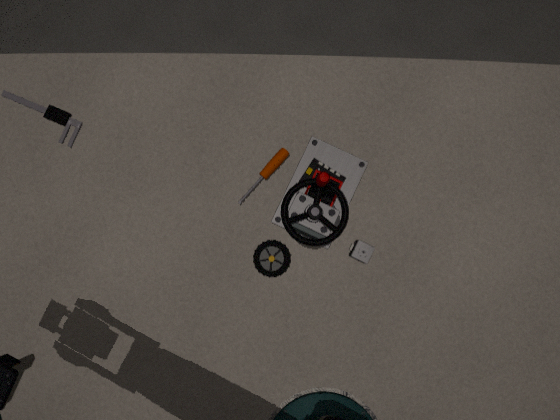

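```bash
cat > h.py <<'E'
import numpy as np, cv2
from rig import r
from scipy.spatial.transform import Rotation as R
def onplane(c,px,z):
    """pixel -> world point at height z"""
    Rm=cv2.Rodrigues(np.array(c["rvec"],float))[0]; t=np.array(c["tvec"],float).ravel()
    u=cv2.undistortPoints(np.array([[px]],float),np.array(c["camera_matrix"]),np.array(c["D"]))[0,0]
    d=Rm.T@np.array([u[0],u[1],1]); o=-Rm.T@t
    s=(z-o[2])/d[2]; return o+s*d
def proj(c,P):
    return cv2.projectPoints(np.array(P,float).reshape(-1,3),np.array(c["rvec"],float),np.array(c["tvec"],float),np.array(c["camera_matrix"]),np.array(c["D"]))[0][:,0]
E
python3 - <<'E'
from h import *
H={"handle":.24,"wheel_centre":.24,"stand":0,"camera_lens":.084,"motor":0,"tyre":0,"board":.012,"driver":.015}
for n in ["scene","top"]:
    c=r.read_camera(n)
    for l,z in H.items():
        for x in r.landmark_of(l,n)[:1]: print(n,l,onplane(c,x["location"],z).round(4),x["score"])
E
```

```text
scene handle [ 0.7028 -0.087   0.24  ] 0.74
scene wheel_centre [0.5414 0.0412 0.24  ] 0.84
scene stand [0.5428 0.0492 0.    ] 0.59
scene camera_lens [0.6018 0.0141 0.084 ] 0.76
scene motor [ 0.4637 -0.0791  0.    ] 0.58
scene board [0.627 0.012 0.012] 0.85
scene driver [0.646  0.1452 0.015 ] 0.89
top wheel_centre [0.5498 0.0514 0.24  ] 0.73
top stand [0.5522 0.054  0.    ] 0.61
top motor [ 0.4685 -0.0755  0.    ] 0.68
top tyre [0.4491 0.1267 0.    ] 0.71
top board [0.6316 0.0084 0.012 ] 0.81
top driver [0.6332 0.1618 0.015 ] 0.79
```

Scene: the handwheel is around (256,197) with its red handle at (272,195), and the red camera bracket at (268,258). Top: the hub is at (315,211), the handle top at (323,178), the motor at (362,251), the tyre at (272,258) and the driver at (265,177).

```bash
python3 - <<'E'
from h import *
from scipy.optimize import least_squares
obs={}
for n in ["scene","top"]:
    c=r.read_camera(n); im=c["color"].copy()
    obs[n]=c
    for l in ["handwheel","handle"]:
        s=r.silhouettes(l,n)
        print(n,l,[(x["bbox"],x["score"],int(x["pixels"].sum())) for x in s][:3])
        if s:
            m=s[0]["pixels"].astype(np.uint8); cs,_=cv2.findContours(m,cv2.RETR_EXTERNAL,cv2.CHAIN_APPROX_NONE)
            cv2.drawContours(im,cs,-1,(0,255,0) if l=="handle" else (255,255,0),1)
            np.save(f"m_{n}_{l}.npy",m)
    hsv=cv2.cvtColor(c["color"],cv2.COLOR_BGR2HSV)
    if n=="top": crop=im[120:300,220:400]
    else: crop=im[150:370,170:370]
    cv2.imwrite(f"pics/c_{n}.png",cv2.resize(crop,None,fx=2.7,fy=2.7,interpolation=cv2.INTER_NEAREST))
E
```

```text
scene handwheel [([222.1, 173.3, 66.5, 49.8], 0.83, 2038)]
scene handle [([264.7, 182.6, 18.0, 27.0], 0.57, 337), ([176.7, 273.1, 26.8, 28.3], 0.54, 597)]
top handwheel [([281.4, 173.6, 68.3, 73.1], 0.63, 2064)]
top handle [([318.3, 173.9, 8.8, 15.8], 0.7, 135), ([273.0, 135.9, 95.9, 110.9], 0.43, 6012), ([278.2, 169.4, 69.5, 81.3], 0.19, 2194)]
```

View pics/c_top.png

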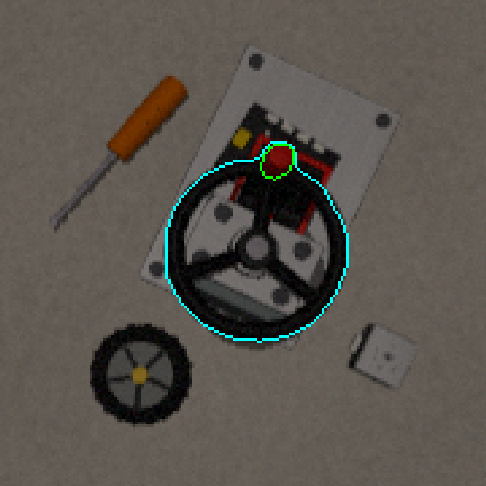

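View pics/c_scene.png

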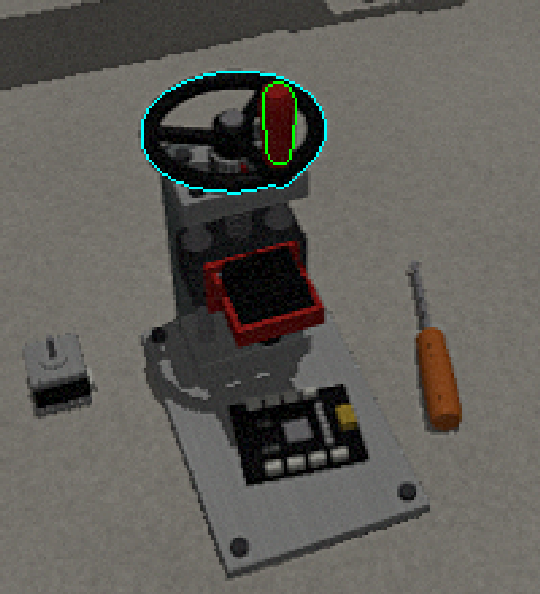

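```bash
cat >> h.py <<'E'
def hull_mask(c,P,m,S=8):
    p=proj(c,P); h=cv2.convexHull(((p+0.5)*S).astype(np.int32))
    cv2.fillConvexPoly(m,h,1)
th=np.linspace(0,2*np.pi,72,endpoint=False)
def circ(x,y,z,rad): return np.c_[x+rad*np.cos(th),y+rad*np.sin(th),np.full(72,z)]
def wheel_pts(x,y): # torus rim r=56,6.5
    return np.vstack([circ(x,y,.230+.0065*np.sin(a),.056+.0065*np.cos(a)) for a in np.linspace(0,2*np.pi,12)])
def handle_pts(x,y):
    return np.vstack([circ(x,y,.24,.0085),circ(x,y,.255,.01125),circ(x,y,.286,.01125),circ(x,y,.297,.008)])
E
python3 - <<'E'
from h import *
from scipy.optimize import minimize
C={n:r.read_camera(n) for n in ["scene","top"]}
M={(n,l):cv2.resize(np.load(f"m_{n}_{l}.npy"),None,fx=8,fy=8,interpolation=cv2.INTER_NEAREST) for n in C for l in ["handwheel","handle"]}
def iou(a,b): return (a&b).sum()/max((a|b).sum(),1)
def cost(p,ns,what):
    s=0
    for n in ns:
        m=np.zeros((420*8,560*8),np.uint8)
        if what=="w":
            hull_mask(C[n],wheel_pts(p[0],p[1]),m); hm=M[n,"handwheel"]
            # compare hulls minus handle
            t=np.zeros_like(m); cs,_=cv2.findContours(hm,cv2.RETR_EXTERNAL,cv2.CHAIN_APPROX_NONE)
            cv2.drawContours(t,cs,-1,1,-1)
            k=cv2.dilate(M[n,"handle"],np.ones((25,25))); t[k>0]=0; m[k>0]=0
        else:
            hull_mask(C[n],handle_pts(p[0],p[1]),m); t=M[n,"handle"]
        s+=1-iou(m,t)
    return s
for ns in (["scene"],["top"],["scene","top"]):
    for w,x0 in (("w",[.545,.047]),("h",[.598,.03])):
        o=minimize(cost,x0,args=(ns,w),method="Nelder-Mead",options=dict(initial_simplex=np.array(x0)+np.array([[0,0],[.01,0],[0,.01]]),xatol=2e-4,fatol=1e-4,maxiter=60))
        print(ns,w,o.x.round(4),round(o.fun,3))
E
```

```text
['scene'] w [0.5408 0.0483] 0.028
['scene'] h [0.5934 0.0412] 0.147
['top'] w [0.5404 0.0498] 0.019
['top'] h [0.5936 0.0401] 0.227
['scene', 'top'] w [0.5407 0.0489] 0.057
['scene', 'top'] h [0.5941 0.0404] 0.38
```

```bash
cat >> h.py <<'E'
CEN=np.array([.541,.049]); A0=np.arctan2(-.0085,.053)
def Rdown(yaw): # tool x at yaw, z down
    x=np.array([np.cos(yaw),np.sin(yaw),0]); z=np.array([0,0,-1.]); return np.c_[x,np.cross(z,x),z]
def rel(pos,yaw,s=None):
    s=s or r.state(); Rt=R.from_rotvec(s["eef_rot"]).as_matrix()
    return (Rt.T@(np.array(pos)-s["tool_pos"])).round(4).tolist(), R.from_matrix(Rt.T@Rdown(yaw)).as_rotvec().round(3).tolist()
def pushpose(phi,gap,z=.252,radius=.055,ratio=.8):
    """tool pose when handle has gone phi rad clockwise; gap = face-handle clearance"""
    H=CEN+radius*np.array([np.cos(A0-phi),np.sin(A0-phi)])
    yaw=np.radians(81)+ratio*(np.pi-phi); n=np.array([np.cos(yaw),np.sin(yaw)])
    return np.r_[H-n*(.0075+.0113+gap),z],yaw
def show():
    s=r.state(); Rt=R.from_rotvec(s["eef_rot"]).as_matrix()
    print("t",round(s["clock"],2),"pos",s["tool_pos"].round(4),"yaw",np.degrees(np.arctan2(Rt[1,0],Rt[0,0])).round(1),"z",Rt[:,2].round(4),"q6",s["q"][5].round(3),"F",s["ft_force"].round(2),"w",round(s["grip_width"],4)); return s
E
python3 - <<'E'
from h import *
s=show()
p,y=pushpose(0,.014); print(p,np.degrees(y))
print(rel([p[0],p[1],.40],y))
print(rel([s["tool_pos"][0],s["tool_pos"][1],.40],np.radians(156)))
E
```

```text
t 2.65 pos [0.2745 0.6167 0.2186] yaw 156.0 z [-1.e-04 -1.e-04 -1.e+00] q6 -0.038 F [ 0.55 -0.25  0.14] w 0.0931
[0.61849914 0.06348364 0.252     ] 225.0
([-0.5392, -0.3655, -0.1814], [-0.0, -0.0, -1.204])
([0.0, -0.0, -0.1814], [-0.0, -0.0, 0.0])
```

Emit:
send_rows:
  commands:
    - {"twist":[0,0,0],"slide":[0,0,-0.1],"grip":0}
    - {"twist":[0,0,0],"slide":[0,0,-0.18],"grip":0}
    - {"twist":[0,0,0],"slide":[0,0,-0.18],"grip":0}
    - {"twist":[0,0,0],"slide":[0,0,-0.18],"grip":0}
    - {"twist":[0,0,-0.12],"slide":[-0.05,-0.035,-0.18],"grip":0}
    - {"twist":[0,0,-0.24],"slide":[-0.09,-0.06,-0.18],"grip":0}
    - {"twist":[0,0,-0.36],"slide":[-0.13,-0.085,-0.18],"grip":0}
    - {"twist":[0,0,-0.48],"slide":[-0.16,-0.11,-0.18],"grip":0}
    - {"twist":[0,0,-0.6],"slide":[-0.2,-0.135,-0.18],"grip":0}
    - {"twist":[0,0,-0.72],"slide":[-0.235,-0.16,-0.18],"grip":0}
    - {"twist":[0,0,-0.84],"slide":[-0.27,-0.18,-0.18],"grip":0}
    - {"twist":[0,0,-0.96],"slide":[-0.3,-0.205,-0.18],"grip":0}
  newtons: 10

```text
clock: 3.65
tool_pos: [0.4458, 0.3408, 0.3988]
eef_rot: [-0.826, 3.031, 0.0]
ft_force: [0.7, -0.1, 0.1]
grip_width: 0.0179
```

```bash
python3 - <<'E'
from h import *
s=show()
p,y=pushpose(0,.014)
print(rel([p[0],p[1],.40],y))
E
```

```text
t 3.65 pos [0.4458 0.3408 0.3988] yaw -149.5 z [ 3.e-04  2.e-04 -1.e+00] q6 -1.496 F [ 0.73 -0.11  0.07] w 0.0179
([-0.0081, -0.3266, -0.0012], [-0.0, 0.0, -0.253])
```

Emit:
send_rows:
  commands:
    - {"twist":[0,0,-0.1],"slide":[-0.001,-0.035,0],"grip":0}
    - {"twist":[0,0,-0.18],"slide":[-0.002,-0.07,0],"grip":0}
    - {"twist":[0,0,-0.253],"slide":[-0.003,-0.11,0],"grip":0}
    - {"twist":[0,0,-0.253],"slide":[-0.004,-0.15,0],"grip":0}
    - {"twist":[0,0,-0.253],"slide":[-0.005,-0.19,0],"grip":0}
    - {"twist":[0,0,-0.253],"slide":[-0.006,-0.23,0],"grip":0}
    - {"twist":[0,0,-0.253],"slide":[-0.007,-0.27,0],"grip":0}
    - {"twist":[0,0,-0.253],"slide":[-0.008,-0.3,0],"grip":0}
    - {"twist":[0,0,-0.253],"slide":[-0.008,-0.32,0],"grip":0}
    - {"twist":[0,0,-0.253],"slide":[-0.008,-0.3265,0],"grip":0}
    - {"twist":[0,0,-0.253],"slide":[-0.008,-0.3265,0],"grip":0}
    - {"twist":[0,0,-0.253],"slide":[-0.008,-0.3265,0],"grip":0}

```text
clock: 4.65
tool_pos: [0.6181, 0.064, 0.3988]
eef_rot: [-1.202, 2.902, 0.001]
ft_force: [0.2, 0.4, 0.8]
grip_width: 0.0006
```

```bash
python3 - <<'E'
from h import *
s=show()
p,y=pushpose(0,.014)
print(rel(p,y))
for n in ["wrist","top"]:
    c=r.read_camera(n); cv2.imwrite(f"pics/{n}1.png",c["color"])
    if n=="wrist":
        T=np.eye(4);T[:3,:3]=R.from_rotvec(s["eef_rot"]).as_matrix();T[:3,3]=s["tool_pos"]
        W=np.linalg.inv(T@np.array(c["tool_from_camera"]))
        c["rvec"]=cv2.Rodrigues(W[:3,:3])[0];c["tvec"]=W[:3,3]
        H=CEN+.055*np.array([np.cos(A0),np.sin(A0)])
        im=c["color"].copy()
        for P in (circ(*H,.297,.008),circ(*H,.24,.0085),circ(*CEN,.2365,.056)):
            for q in proj(c,P): cv2.circle(im,tuple(int(v) for v in q.round()),0,(0,255,0),-1)
        cv2.imwrite("pics/wrist1o.png",im)
E
```

```text
t 4.65 pos [0.6181 0.064  0.3988] yaw -135.0 z [ 3.e-04  5.e-04 -1.e+00] q6 -2.294 F [0.19 0.42 0.78] w 0.0006
([0.0001, -0.0006, 0.1468], [0.0, 0.001, -0.0])
```

View pics/wrist1o.png

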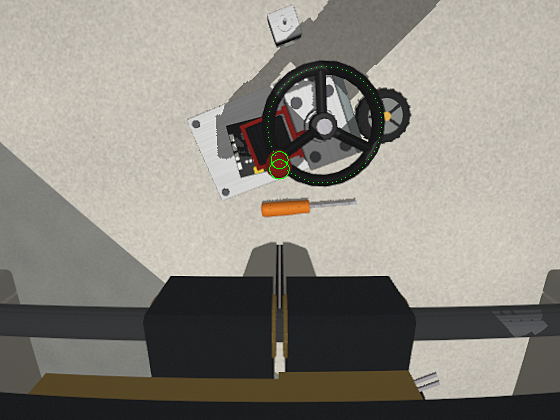

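View pics/top1.png

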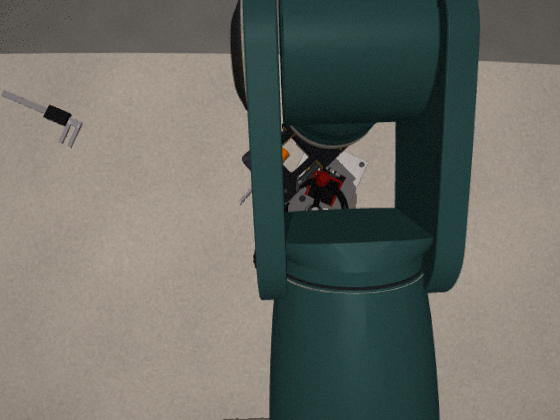

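```bash
python3 - <<'E'
import cv2
a=cv2.imread("pics/wrist1o.png"); cv2.imwrite("pics/z1.png",cv2.resize(a[140:290,200:390],None,fx=4,fy=4,interpolation=cv2.INTER_NEAREST))
E
```

```text
(no output)
```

View pics/z1.png

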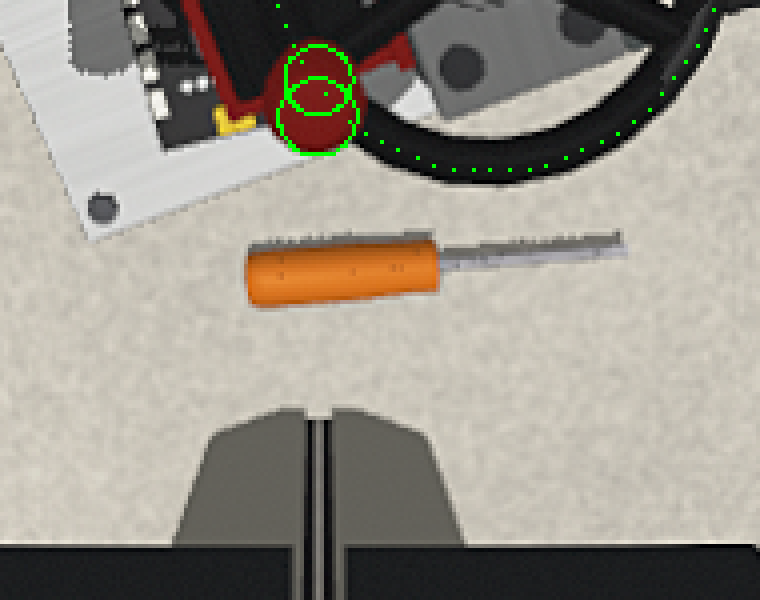

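The wrist picture matches the model: handle at (279,168), wheel ring on the predicted circle, and the driver at (305,208) well below. The path down behind the handle is clear.

Emit:
send_rows:
  commands:
    - {"twist":[0,0,0],"slide":[0,0,0.02],"grip":0}
    - {"twist":[0,0,0],"slide":[0,0,0.045],"grip":0}
    - {"twist":[0,0,0],"slide":[0,0,0.07],"grip":0}
    - {"twist":[0,0,0],"slide":[0,0,0.095],"grip":0}
    - {"twist":[0,0,0],"slide":[0,0,0.115],"grip":0}
    - {"twist":[0,0,0],"slide":[0,0,0.13],"grip":0}
    - {"twist":[0,0,0],"slide":[0,0,0.14],"grip":0}
    - {"twist":[0,0,0],"slide":[0,0,0.145],"grip":0}
    - {"twist":[0,0,0],"slide":[0,0,0.146],"grip":0}
    - {"twist":[0,0,0],"slide":[0,0,0.146],"grip":0}

```text
clock: 5.58
tool_pos: [0.6181, 0.0649, 0.254]
eef_rot: [-1.203, 2.9, -0.0]
ft_force: [-0.4, -0.1, -0.2]
grip_width: 0.0006
```

```bash
cat >> h.py <<'E'
def plan(p0,p1,g0,g1,n=12,z=.252,k=None):
    s=show()
    for i in range(1,n+1):
        f=i/n; p,y=pushpose(np.radians(p0+(p1-p0)*f),g0+(g1-g0)*min(1,f*1.0),z)
        a,b=rel(p,y,s); print('{"twist": [%.3f, %.3f, %.3f], "slide": [%.4f, %.4f, %.4f], "grip": 0},'%(*b,*a))
def wpic(name):
    s=r.state(); c=r.read_camera("wrist")
    T=np.eye(4);T[:3,:3]=R.from_rotvec(s["eef_rot"]).as_matrix();T[:3,3]=s["tool_pos"]
    W=np.linalg.inv(T@np.array(c["tool_from_camera"]))
    c["rvec"]=cv2.Rodrigues(W[:3,:3])[0];c["tvec"]=W[:3,3]
    cv2.imwrite(f"pics/{name}.png",c["color"]); return c
E
python3 - <<'E'
from h import *
plan(-0,24,.014,0.0)
c=wpic("w2")
E
```

```text
t 5.58 pos [0.6181 0.0649 0.254 ] yaw -134.9 z [ 1.7e-03  5.0e-04 -1.0e+00] q6 -2.294 F [-0.45 -0.05 -0.23] w 0.0006
{"twist": [-0.001, 0.002, 0.029], "slide": [0.0035, -0.0033, 0.0019], "grip": 0},
{"twist": [-0.001, 0.002, 0.057], "slide": [0.0063, -0.0051, 0.0019], "grip": 0},
{"twist": [-0.001, 0.002, 0.085], "slide": [0.0092, -0.0069, 0.0019], "grip": 0},
{"twist": [-0.001, 0.002, 0.113], "slide": [0.0121, -0.0085, 0.0019], "grip": 0},
{"twist": [-0.001, 0.002, 0.141], "slide": [0.0150, -0.0099, 0.0019], "grip": 0},
{"twist": [-0.001, 0.002, 0.169], "slide": [0.0180, -0.0113, 0.0019], "grip": 0},
{"twist": [-0.001, 0.002, 0.197], "slide": [0.0211, -0.0125, 0.0019], "grip": 0},
{"twist": [-0.001, 0.002, 0.224], "slide": [0.0242, -0.0136, 0.0019], "grip": 0},
{"twist": [-0.001, 0.002, 0.252], "slide": [0.0273, -0.0146, 0.0019], "grip": 0},
{"twist": [-0.001, 0.002, 0.280], "slide": [0.0304, -0.0154, 0.0019], "grip": 0},
{"twist": [-0.001, 0.002, 0.308], "slide": [0.0335, -0.0161, 0.0019], "grip": 0},
{"twist": [-0.001, 0.002, 0.336], "slide": [0.0367, -0.0167, 0.0019], "grip": 0},
```

View pics/w2.png

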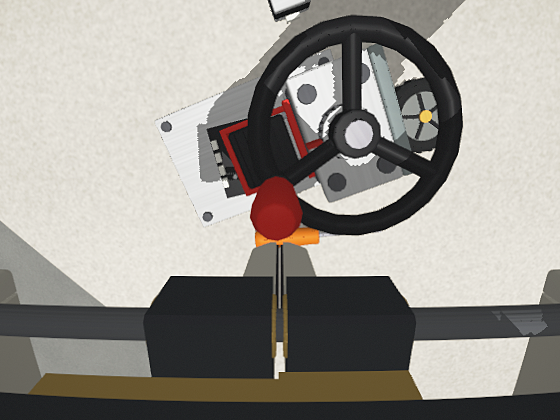

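The handle (276,215) is directly ahead of the closed tips (280,245) and nothing is touching. I'll start the push.

Emit:
send_rows:
  commands:
    - {"twist":[0,0.002,0.029],"slide":[0.0035,-0.0033,0.002],"grip":0}
    - {"twist":[0,0.002,0.057],"slide":[0.0063,-0.0051,0.002],"grip":0}
    - {"twist":[0,0.002,0.085],"slide":[0.0092,-0.0069,0.002],"grip":0}
    - {"twist":[0,0.002,0.113],"slide":[0.0121,-0.0085,0.002],"grip":0}
    - {"twist":[0,0.002,0.141],"slide":[0.015,-0.0099,0.002],"grip":0}
    - {"twist":[0,0.002,0.169],"slide":[0.018,-0.0113,0.002],"grip":0}
    - {"twist":[0,0.002,0.197],"slide":[0.0211,-0.0125,0.002],"grip":0}
    - {"twist":[0,0.002,0.224],"slide":[0.0242,-0.0136,0.002],"grip":0}
    - {"twist":[0,0.002,0.252],"slide":[0.0273,-0.0146,0.002],"grip":0}
    - {"twist":[0,0.002,0.28],"slide":[0.0304,-0.0154,0.002],"grip":0}
    - {"twist":[0,0.002,0.308],"slide":[0.0335,-0.0161,0.002],"grip":0}
    - {"twist":[0,0.002,0.336],"slide":[0.0367,-0.0167,0.002],"grip":0}

```text
clock: 6.63
tool_pos: [0.604, 0.0268, 0.2523]
eef_rot: [-0.697, 3.063, -0.001]
ft_force: [3.2, 0.8, 1.5]
grip_width: 0.0003
```

```bash
python3 - <<'E'
from h import *
plan(24,54,0,0.0)
c=wpic("w3")
E
```

```text
t 6.63 pos [0.604  0.0268 0.2523] yaw -154.4 z [ 8.e-04 -7.e-04 -1.e+00] q6 -2.016 F [3.16 0.8  1.49] w 0.0003
{"twist": [-0.001, 0.000, 0.032], "slide": [0.0019, -0.0015, 0.0003], "grip": 0},
{"twist": [-0.001, 0.000, 0.067], "slide": [0.0041, -0.0033, 0.0003], "grip": 0},
{"twist": [-0.001, 0.000, 0.102], "slide": [0.0063, -0.0050, 0.0003], "grip": 0},
{"twist": [-0.001, 0.000, 0.137], "slide": [0.0086, -0.0065, 0.0003], "grip": 0},
{"twist": [-0.001, 0.000, 0.172], "slide": [0.0110, -0.0080, 0.0003], "grip": 0},
{"twist": [-0.001, 0.001, 0.207], "slide": [0.0134, -0.0094, 0.0003], "grip": 0},
{"twist": [-0.001, 0.001, 0.242], "slide": [0.0158, -0.0106, 0.0003], "grip": 0},
{"twist": [-0.001, 0.001, 0.277], "slide": [0.0183, -0.0118, 0.0003], "grip": 0},
{"twist": [-0.001, 0.001, 0.311], "slide": [0.0209, -0.0128, 0.0003], "grip": 0},
{"twist": [-0.001, 0.001, 0.346], "slide": [0.0235, -0.0138, 0.0003], "grip": 0},
{"twist": [-0.001, 0.001, 0.381], "slide": [0.0261, -0.0146, 0.0003], "grip": 0},
{"twist": [-0.001, 0.001, 0.416], "slide": [0.0288, -0.0153, 0.0003], "grip": 0},
```

View pics/w3.png

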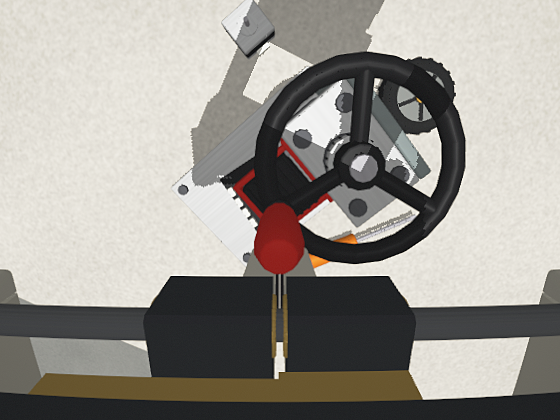

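Contact made: the handle top (279,242) sits against the tips and the force is about 3 N. Continuing.

Emit:
send_rows:
  commands:
    - {"twist":[0,0,0.032],"slide":[0.0019,-0.0015,0],"grip":0}
    - {"twist":[0,0,0.067],"slide":[0.0041,-0.0033,0],"grip":0}
    - {"twist":[0,0,0.102],"slide":[0.0063,-0.005,0],"grip":0}
    - {"twist":[0,0,0.137],"slide":[0.0086,-0.0065,0],"grip":0}
    - {"twist":[0,0,0.172],"slide":[0.011,-0.008,0],"grip":0}
    - {"twist":[0,0,0.207],"slide":[0.0134,-0.0094,0],"grip":0}
    - {"twist":[0,0,0.242],"slide":[0.0158,-0.0106,0],"grip":0}
    - {"twist":[0,0,0.277],"slide":[0.0183,-0.0118,0],"grip":0}
    - {"twist":[0,0,0.311],"slide":[0.0209,-0.0128,0],"grip":0}
    - {"twist":[0,0,0.346],"slide":[0.0235,-0.0138,0],"grip":0}
    - {"twist":[0,0,0.381],"slide":[0.0261,-0.0146,0],"grip":0}
    - {"twist":[0,0,0.416],"slide":[0.0288,-0.0153,0],"grip":0}

```text
clock: 7.68
tool_pos: [0.5842, -0.0002, 0.2523]
eef_rot: [-0.042, 3.141, -0.002]
ft_force: [2.2, -0.5, 0.7]
grip_width: 0.0002
```

```bash
python3 - <<'E'
from h import *
plan(54,89,0,0.0)
E
```

```text
t 7.68 pos [ 5.842e-01 -2.000e-04  2.523e-01] yaw -178.5 z [ 6.0e-04 -1.2e-03 -1.0e+00] q6 -1.641 F [ 2.16 -0.54  0.68] w 0.0002
{"twist": [-0.001, 0.001, 0.036], "slide": [0.0021, -0.0012, 0.0003], "grip": 0},
{"twist": [-0.001, 0.001, 0.077], "slide": [0.0048, -0.0030, 0.0003], "grip": 0},
{"twist": [-0.001, 0.001, 0.118], "slide": [0.0075, -0.0046, 0.0003], "grip": 0},
{"twist": [-0.001, 0.001, 0.159], "slide": [0.0103, -0.0061, 0.0003], "grip": 0},
{"twist": [-0.001, 0.001, 0.199], "slide": [0.0132, -0.0074, 0.0003], "grip": 0},
{"twist": [-0.001, 0.001, 0.240], "slide": [0.0161, -0.0086, 0.0003], "grip": 0},
{"twist": [-0.001, 0.001, 0.281], "slide": [0.0191, -0.0097, 0.0003], "grip": 0},
{"twist": [-0.001, 0.001, 0.321], "slide": [0.0221, -0.0106, 0.0003], "grip": 0},
{"twist": [-0.001, 0.001, 0.362], "slide": [0.0252, -0.0113, 0.0003], "grip": 0},
{"twist": [-0.001, 0.001, 0.403], "slide": [0.0282, -0.0119, 0.0003], "grip": 0},
{"twist": [-0.001, 0.001, 0.444], "slide": [0.0313, -0.0124, 0.0003], "grip": 0},
{"twist": [-0.001, 0.001, 0.484], "slide": [0.0345, -0.0127, 0.0003], "grip": 0},
```

Emit:
send_rows:
  commands:
    - {"twist":[0,0,0.036],"slide":[0.0021,-0.0012,0],"grip":0}
    - {"twist":[0,0,0.077],"slide":[0.0048,-0.003,0],"grip":0}
    - {"twist":[0,0,0.118],"slide":[0.0075,-0.0046,0],"grip":0}
    - {"twist":[0,0,0.159],"slide":[0.0103,-0.0061,0],"grip":0}
    - {"twist":[0,0,0.199],"slide":[0.0132,-0.0074,0],"grip":0}
    - {"twist":[0,0,0.24],"slide":[0.0161,-0.0086,0],"grip":0}
    - {"twist":[0,0,0.281],"slide":[0.0191,-0.0097,0],"grip":0}
    - {"twist":[0,0,0.321],"slide":[0.0221,-0.0106,0],"grip":0}
    - {"twist":[0,0,0.362],"slide":[0.0252,-0.0113,0],"grip":0}
    - {"twist":[0,0,0.403],"slide":[0.0282,-0.0119,0],"grip":0}
    - {"twist":[0,0,0.444],"slide":[0.0313,-0.0124,0],"grip":0}
    - {"twist":[0,0,0.484],"slide":[0.0345,-0.0127,0],"grip":0}

```text
clock: 8.68
tool_pos: [0.5498, -0.0141, 0.2523]
eef_rot: [0.715, 3.058, -0.003]
ft_force: [2.4, -2.9, 0.9]
grip_width: 0.0007
```

```bash
python3 - <<'E'
from h import *
plan(89,124,0,0.0)
wpic("w4")
E
```

```text
t 8.68 pos [ 0.5498 -0.0141  0.2523] yaw 153.7 z [ 6.0e-04 -1.8e-03 -1.0e+00] q6 -1.182 F [ 2.36 -2.9   0.87] w 0.0007
{"twist": [-0.001, 0.001, 0.038], "slide": [0.0026, -0.0011, 0.0003], "grip": 0},
{"twist": [-0.001, 0.001, 0.079], "slide": [0.0054, -0.0025, 0.0003], "grip": 0},
{"twist": [-0.001, 0.001, 0.120], "slide": [0.0082, -0.0038, 0.0003], "grip": 0},
{"twist": [-0.001, 0.001, 0.161], "slide": [0.0111, -0.0050, 0.0003], "grip": 0},
{"twist": [-0.001, 0.001, 0.201], "slide": [0.0140, -0.0060, 0.0003], "grip": 0},
{"twist": [-0.001, 0.001, 0.242], "slide": [0.0170, -0.0068, 0.0003], "grip": 0},
{"twist": [-0.001, 0.002, 0.283], "slide": [0.0200, -0.0075, 0.0003], "grip": 0},
{"twist": [-0.001, 0.002, 0.323], "slide": [0.0230, -0.0081, 0.0003], "grip": 0},
{"twist": [-0.001, 0.002, 0.364], "slide": [0.0260, -0.0085, 0.0003], "grip": 0},
{"twist": [-0.001, 0.002, 0.405], "slide": [0.0291, -0.0087, 0.0003], "grip": 0},
{"twist": [-0.001, 0.002, 0.446], "slide": [0.0321, -0.0088, 0.0003], "grip": 0},
{"twist": [-0.001, 0.002, 0.486], "slide": [0.0352, -0.0088, 0.0003], "grip": 0},
```

View pics/w4.png

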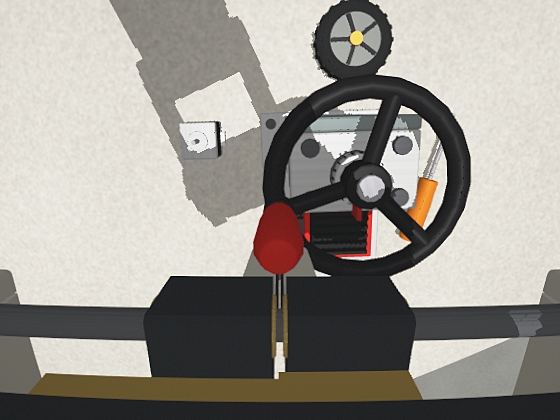

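The handle (278,240) is staying centred on the tips, about a quarter of the way round, at about 3.7 N.

Emit:
send_rows:
  commands:
    - {"twist":[0,0,0.038],"slide":[0.0026,-0.0011,0],"grip":0}
    - {"twist":[0,0,0.079],"slide":[0.0054,-0.0025,0],"grip":0}
    - {"twist":[0,0,0.12],"slide":[0.0082,-0.0038,0],"grip":0}
    - {"twist":[0,0,0.161],"slide":[0.0111,-0.005,0],"grip":0}
    - {"twist":[0,0,0.201],"slide":[0.014,-0.006,0],"grip":0}
    - {"twist":[0,0,0.242],"slide":[0.017,-0.0068,0],"grip":0}
    - {"twist":[0,0,0.283],"slide":[0.02,-0.0075,0],"grip":0}
    - {"twist":[0,0,0.323],"slide":[0.023,-0.0081,0],"grip":0}
    - {"twist":[0,0,0.364],"slide":[0.026,-0.0085,0],"grip":0}
    - {"twist":[0,0,0.405],"slide":[0.0291,-0.0087,0],"grip":0}
    - {"twist":[0,0,0.446],"slide":[0.0321,-0.0088,0],"grip":0}
    - {"twist":[0,0,0.486],"slide":[0.0352,-0.0088,0],"grip":0}

```text
clock: 9.73
tool_pos: [0.5138, -0.0066, 0.2523]
eef_rot: [1.437, 2.793, -0.003]
ft_force: [1.1, -2.8, 1.3]
grip_width: -0.0002
```

```bash
python3 - <<'E'
from h import *
plan(124,159,0,0.0)
E
```

```text
t 9.73 pos [ 0.5138 -0.0066  0.2523] yaw 125.6 z [ 1.0e-04 -2.4e-03 -1.0e+00] q6 -0.682 F [ 1.06 -2.83  1.26] w -0.0002
{"twist": [-0.001, 0.002, 0.036], "slide": [0.0026, -0.0006, 0.0003], "grip": 0},
{"twist": [-0.001, 0.002, 0.077], "slide": [0.0054, -0.0017, 0.0003], "grip": 0},
{"twist": [-0.001, 0.002, 0.118], "slide": [0.0083, -0.0027, 0.0003], "grip": 0},
{"twist": [-0.001, 0.002, 0.159], "slide": [0.0112, -0.0035, 0.0003], "grip": 0},
{"twist": [-0.001, 0.002, 0.199], "slide": [0.0141, -0.0042, 0.0003], "grip": 0},
{"twist": [-0.001, 0.002, 0.240], "slide": [0.0170, -0.0047, 0.0003], "grip": 0},
{"twist": [-0.001, 0.002, 0.281], "slide": [0.0200, -0.0051, 0.0003], "grip": 0},
{"twist": [-0.001, 0.002, 0.322], "slide": [0.0230, -0.0053, 0.0003], "grip": 0},
{"twist": [-0.001, 0.002, 0.362], "slide": [0.0260, -0.0054, 0.0003], "grip": 0},
{"twist": [-0.001, 0.002, 0.403], "slide": [0.0290, -0.0053, 0.0003], "grip": 0},
{"twist": [-0.001, 0.002, 0.444], "slide": [0.0319, -0.0050, 0.0003], "grip": 0},
{"twist": [-0.001, 0.002, 0.484], "slide": [0.0348, -0.0047, 0.0003], "grip": 0},
```

Emit:
send_rows:
  commands:
    - {"twist":[0,0.002,0.036],"slide":[0.0026,-0.0006,0],"grip":0}
    - {"twist":[0,0.002,0.077],"slide":[0.0054,-0.0017,0],"grip":0}
    - {"twist":[0,0.002,0.118],"slide":[0.0083,-0.0027,0],"grip":0}
    - {"twist":[0,0.002,0.159],"slide":[0.0112,-0.0035,0],"grip":0}
    - {"twist":[0,0.002,0.199],"slide":[0.0141,-0.0042,0],"grip":0}
    - {"twist":[0,0.002,0.24],"slide":[0.017,-0.0047,0],"grip":0}
    - {"twist":[0,0.002,0.281],"slide":[0.02,-0.0051,0],"grip":0}
    - {"twist":[0,0.002,0.322],"slide":[0.023,-0.0053,0],"grip":0}
    - {"twist":[0,0.002,0.362],"slide":[0.026,-0.0054,0],"grip":0}
    - {"twist":[0,0.002,0.403],"slide":[0.029,-0.0053,0],"grip":0}
    - {"twist":[0,0.002,0.444],"slide":[0.0319,-0.005,0],"grip":0}
    - {"twist":[0,0.002,0.484],"slide":[0.0348,-0.0047,0],"grip":0}

```text
clock: 10.73
tool_pos: [0.4895, 0.0188, 0.2523]
eef_rot: [2.067, 2.366, -0.003]
ft_force: [0.0, -2.3, 2.1]
grip_width: 0.0007
```

```bash
python3 - <<'E'
from h import *
plan(159,194,0,0.0)
wpic("w5")
E
```

```text
t 10.73 pos [0.4895 0.0188 0.2523] yaw 97.7 z [-0.0011 -0.0013 -1.    ] q6 -0.148 F [ 0.03 -2.3   2.12] w 0.0007
{"twist": [-0.001, 0.001, 0.040], "slide": [0.0031, -0.0006, 0.0003], "grip": 0},
{"twist": [-0.001, 0.001, 0.080], "slide": [0.0059, -0.0013, 0.0002], "grip": 0},
{"twist": [-0.001, 0.001, 0.121], "slide": [0.0088, -0.0020, 0.0002], "grip": 0},
{"twist": [-0.001, 0.001, 0.162], "slide": [0.0117, -0.0024, 0.0002], "grip": 0},
{"twist": [-0.001, 0.001, 0.202], "slide": [0.0146, -0.0027, 0.0002], "grip": 0},
{"twist": [-0.001, 0.001, 0.243], "slide": [0.0175, -0.0029, 0.0002], "grip": 0},
{"twist": [-0.001, 0.001, 0.284], "slide": [0.0204, -0.0029, 0.0002], "grip": 0},
{"twist": [-0.001, 0.001, 0.325], "slide": [0.0233, -0.0028, 0.0002], "grip": 0},
{"twist": [-0.001, 0.001, 0.365], "slide": [0.0262, -0.0025, 0.0002], "grip": 0},
{"twist": [-0.001, 0.001, 0.406], "slide": [0.0290, -0.0021, 0.0002], "grip": 0},
{"twist": [-0.001, 0.001, 0.447], "slide": [0.0318, -0.0016, 0.0002], "grip": 0},
{"twist": [-0.001, 0.001, 0.487], "slide": [0.0346, -0.0009, 0.0002], "grip": 0},
```

View pics/w5.png

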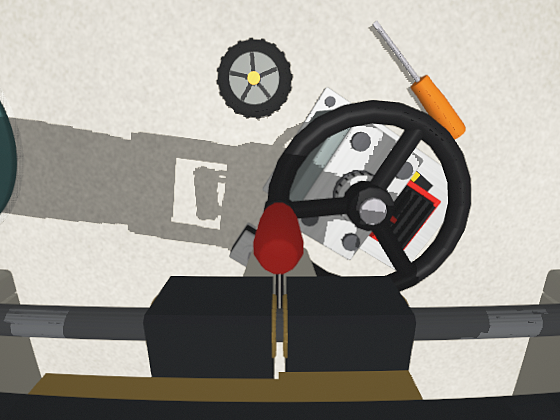

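Nearly half a turn. The handle (278,240) is still against the tips at about 3 N.

Emit:
send_rows:
  commands:
    - {"twist":[0,0.001,0.04],"slide":[0.0031,-0.0006,0],"grip":0}
    - {"twist":[0,0.001,0.08],"slide":[0.0059,-0.0013,0],"grip":0}
    - {"twist":[0,0.001,0.121],"slide":[0.0088,-0.002,0],"grip":0}
    - {"twist":[0,0.001,0.162],"slide":[0.0117,-0.0024,0],"grip":0}
    - {"twist":[0,0.001,0.202],"slide":[0.0146,-0.0027,0],"grip":0}
    - {"twist":[0,0.001,0.243],"slide":[0.0175,-0.0029,0],"grip":0}
    - {"twist":[0,0.001,0.284],"slide":[0.0204,-0.0029,0],"grip":0}
    - {"twist":[0,0.001,0.325],"slide":[0.0233,-0.0028,0],"grip":0}
    - {"twist":[0,0.001,0.365],"slide":[0.0262,-0.0025,0],"grip":0}
    - {"twist":[0,0.001,0.406],"slide":[0.029,-0.0021,0],"grip":0}
    - {"twist":[0,0.001,0.447],"slide":[0.0318,-0.0016,0],"grip":0}
    - {"twist":[0,0.001,0.487],"slide":[0.0346,-0.0009,0],"grip":0}

```text
clock: 11.78
tool_pos: [0.4837, 0.0531, 0.2523]
eef_rot: [-2.579, -1.793, 0.002]
ft_force: [-1.4, -2.3, 1.5]
grip_width: 0.0002
```

```bash
python3 - <<'E'
from h import *
plan(194,229,0,0.0)
E
```

```text
t 11.78 pos [0.4837 0.0531 0.2523] yaw 69.6 z [-1.5e-03 -6.0e-04 -1.0e+00] q6 0.413 F [-1.36 -2.31  1.5 ] w 0.0002
{"twist": [-0.001, 0.001, 0.038], "slide": [0.0027, -0.0003, 0.0003], "grip": 0},
{"twist": [-0.001, 0.001, 0.078], "slide": [0.0056, -0.0007, 0.0002], "grip": 0},
{"twist": [-0.001, 0.001, 0.119], "slide": [0.0084, -0.0010, 0.0002], "grip": 0},
{"twist": [-0.001, 0.001, 0.160], "slide": [0.0112, -0.0011, 0.0002], "grip": 0},
{"twist": [-0.001, 0.001, 0.201], "slide": [0.0140, -0.0011, 0.0002], "grip": 0},
{"twist": [-0.001, 0.001, 0.241], "slide": [0.0169, -0.0009, 0.0002], "grip": 0},
{"twist": [-0.001, 0.001, 0.282], "slide": [0.0197, -0.0006, 0.0002], "grip": 0},
{"twist": [-0.001, 0.001, 0.323], "slide": [0.0224, -0.0002, 0.0002], "grip": 0},
{"twist": [-0.001, 0.001, 0.364], "slide": [0.0252, 0.0004, 0.0002], "grip": 0},
{"twist": [-0.001, 0.001, 0.404], "slide": [0.0279, 0.0011, 0.0002], "grip": 0},
{"twist": [-0.001, 0.001, 0.445], "slide": [0.0305, 0.0019, 0.0002], "grip": 0},
{"twist": [-0.001, 0.001, 0.486], "slide": [0.0331, 0.0029, 0.0002], "grip": 0},
```

Emit:
send_rows:
  commands:
    - {"twist":[0,0.001,0.038],"slide":[0.0027,-0.0003,0],"grip":0}
    - {"twist":[0,0.001,0.078],"slide":[0.0056,-0.0007,0],"grip":0}
    - {"twist":[0,0.001,0.119],"slide":[0.0084,-0.001,0],"grip":0}
    - {"twist":[0,0.001,0.16],"slide":[0.0112,-0.0011,0],"grip":0}
    - {"twist":[0,0.001,0.201],"slide":[0.014,-0.0011,0],"grip":0}
    - {"twist":[0,0.001,0.241],"slide":[0.0169,-0.0009,0],"grip":0}
    - {"twist":[0,0.001,0.282],"slide":[0.0197,-0.0006,0],"grip":0}
    - {"twist":[0,0.001,0.323],"slide":[0.0224,-0.0002,0],"grip":0}
    - {"twist":[0,0.001,0.364],"slide":[0.0252,0.0004,0],"grip":0}
    - {"twist":[0,0.001,0.404],"slide":[0.0279,0.0011,0],"grip":0}
    - {"twist":[0,0.001,0.445],"slide":[0.0305,0.0019,0],"grip":0}
    - {"twist":[0,0.001,0.486],"slide":[0.0331,0.0029,0],"grip":0}

```text
clock: 12.78
tool_pos: [0.4977, 0.083, 0.2522]
eef_rot: [-2.935, -1.119, 0.003]
ft_force: [-1.1, -1.7, 2.0]
grip_width: 0.0007
```

```bash
python3 - <<'E'
from h import *
plan(229,264,0,0.0)
wpic("w6")
E
```

```text
t 12.78 pos [0.4977 0.083  0.2522] yaw 41.8 z [-1.9e-03 -2.0e-04 -1.0e+00] q6 0.957 F [-1.15 -1.67  1.98] w 0.0007
{"twist": [-0.001, 0.002, 0.040], "slide": [0.0030, -0.0002, 0.0002], "grip": 0},
{"twist": [-0.001, 0.002, 0.081], "slide": [0.0058, -0.0003, 0.0002], "grip": 0},
{"twist": [-0.001, 0.002, 0.121], "slide": [0.0085, -0.0002, 0.0001], "grip": 0},
{"twist": [-0.001, 0.002, 0.162], "slide": [0.0113, -0.0000, 0.0001], "grip": 0},
{"twist": [-0.001, 0.002, 0.203], "slide": [0.0140, 0.0003, 0.0001], "grip": 0},
{"twist": [-0.001, 0.002, 0.244], "slide": [0.0167, 0.0008, 0.0001], "grip": 0},
{"twist": [-0.001, 0.002, 0.284], "slide": [0.0193, 0.0014, 0.0001], "grip": 0},
{"twist": [-0.001, 0.002, 0.325], "slide": [0.0219, 0.0021, 0.0001], "grip": 0},
{"twist": [-0.001, 0.002, 0.366], "slide": [0.0245, 0.0030, 0.0001], "grip": 0},
{"twist": [-0.001, 0.002, 0.407], "slide": [0.0270, 0.0040, 0.0001], "grip": 0},
{"twist": [-0.001, 0.002, 0.447], "slide": [0.0294, 0.0051, 0.0001], "grip": 0},
{"twist": [-0.001, 0.002, 0.488], "slide": [0.0318, 0.0064, 0.0001], "grip": 0},
```

View pics/w6.png

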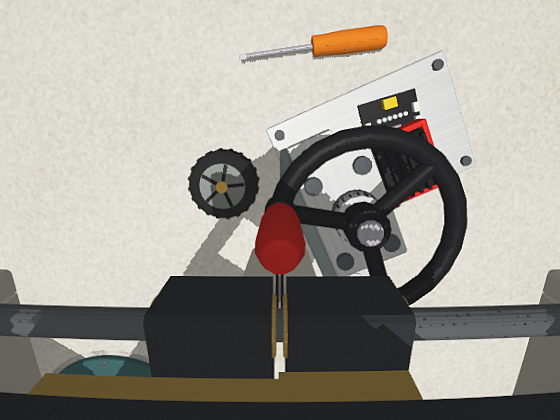

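The handle (279,241) is still centred on the tips. All loose objects are undisturbed.

Emit:
send_rows:
  commands:
    - {"twist":[0,0.002,0.04],"slide":[0.003,-0.0002,0],"grip":0}
    - {"twist":[0,0.002,0.081],"slide":[0.0058,-0.0003,0],"grip":0}
    - {"twist":[0,0.002,0.121],"slide":[0.0085,-0.0002,0],"grip":0}
    - {"twist":[0,0.002,0.162],"slide":[0.0113,0,0],"grip":0}
    - {"twist":[0,0.002,0.203],"slide":[0.014,0.0003,0],"grip":0}
    - {"twist":[0,0.002,0.244],"slide":[0.0167,0.0008,0],"grip":0}
    - {"twist":[0,0.002,0.284],"slide":[0.0193,0.0014,0],"grip":0}
    - {"twist":[0,0.002,0.325],"slide":[0.0219,0.0021,0],"grip":0}
    - {"twist":[0,0.002,0.366],"slide":[0.0245,0.003,0],"grip":0}
    - {"twist":[0,0.002,0.407],"slide":[0.027,0.004,0],"grip":0}
    - {"twist":[0,0.002,0.447],"slide":[0.0294,0.0051,0],"grip":0}
    - {"twist":[0,0.002,0.488],"slide":[0.0318,0.0064,0],"grip":0}

```text
clock: 13.83
tool_pos: [0.5258, 0.0994, 0.252]
eef_rot: [-3.119, -0.373, 0.001]
ft_force: [-3.2, -0.4, 1.9]
grip_width: 0.0007
```

```bash
python3 - <<'E'
from h import *
plan(264,299,0,0.0)
E
```

```text
t 13.83 pos [0.5258 0.0994 0.252 ] yaw 13.6 z [-9.e-04  7.e-04 -1.e+00] q6 1.471 F [-3.22 -0.38  1.93] w 0.0007
{"twist": [-0.001, 0.001, 0.038], "slide": [0.0026, 0.0001, -0.0000], "grip": 0},
{"twist": [-0.001, 0.001, 0.079], "slide": [0.0052, 0.0003, -0.0000], "grip": 0},
{"twist": [-0.001, 0.001, 0.120], "slide": [0.0079, 0.0007, -0.0000], "grip": 0},
{"twist": [-0.001, 0.001, 0.160], "slide": [0.0105, 0.0012, -0.0000], "grip": 0},
{"twist": [-0.001, 0.001, 0.201], "slide": [0.0130, 0.0019, -0.0000], "grip": 0},
{"twist": [-0.001, 0.001, 0.242], "slide": [0.0155, 0.0026, -0.0000], "grip": 0},
{"twist": [-0.001, 0.001, 0.282], "slide": [0.0180, 0.0035, -0.0000], "grip": 0},
{"twist": [-0.001, 0.001, 0.323], "slide": [0.0204, 0.0045, -0.0000], "grip": 0},
{"twist": [-0.001, 0.001, 0.364], "slide": [0.0228, 0.0057, -0.0000], "grip": 0},
{"twist": [-0.001, 0.001, 0.405], "slide": [0.0251, 0.0069, -0.0000], "grip": 0},
{"twist": [-0.001, 0.001, 0.445], "slide": [0.0273, 0.0083, -0.0000], "grip": 0},
{"twist": [-0.001, 0.001, 0.486], "slide": [0.0294, 0.0098, -0.0001], "grip": 0},
```

Emit:
send_rows:
  commands:
    - {"twist":[0,0.001,0.038],"slide":[0.0026,0.0001,0],"grip":0}
    - {"twist":[0,0.001,0.079],"slide":[0.0052,0.0003,0],"grip":0}
    - {"twist":[0,0.001,0.12],"slide":[0.0079,0.0007,0],"grip":0}
    - {"twist":[0,0.001,0.16],"slide":[0.0105,0.0012,0],"grip":0}
    - {"twist":[0,0.001,0.201],"slide":[0.013,0.0019,0],"grip":0}
    - {"twist":[0,0.001,0.242],"slide":[0.0155,0.0026,0],"grip":0}
    - {"twist":[0,0.001,0.282],"slide":[0.018,0.0035,0],"grip":0}
    - {"twist":[0,0.001,0.323],"slide":[0.0204,0.0045,0],"grip":0}
    - {"twist":[0,0.001,0.364],"slide":[0.0228,0.0057,0],"grip":0}
    - {"twist":[0,0.001,0.405],"slide":[0.0251,0.0069,0],"grip":0}
    - {"twist":[0,0.001,0.445],"slide":[0.0273,0.0083,0],"grip":0}
    - {"twist":[0,0.001,0.486],"slide":[0.0294,0.0098,0],"grip":0}

```text
clock: 14.83
tool_pos: [0.5565, 0.0967, 0.2519]
eef_rot: [-3.117, 0.387, 0.001]
ft_force: [-3.0, 0.7, 2.3]
grip_width: 0.0004
```

```bash
python3 - <<'E'
from h import *
plan(299,334,0,0.0)
c=wpic("w7")
for n in ["scene","top"]:
    c=r.read_camera(n); cv2.imwrite(f"pics/{n}7.png",c["color"])
E
```

```text
t 14.83 pos [0.5565 0.0967 0.2519] yaw -14.2 z [-8.e-04  7.e-04 -1.e+00] q6 1.945 F [-3.03  0.72  2.3 ] w 0.0004
{"twist": [-0.000, 0.001, 0.041], "slide": [0.0027, 0.0002, -0.0001], "grip": 0},
{"twist": [-0.000, 0.001, 0.082], "slide": [0.0052, 0.0008, -0.0001], "grip": 0},
{"twist": [-0.000, 0.001, 0.123], "slide": [0.0077, 0.0015, -0.0001], "grip": 0},
{"twist": [-0.000, 0.001, 0.163], "slide": [0.0101, 0.0023, -0.0001], "grip": 0},
{"twist": [-0.000, 0.001, 0.204], "slide": [0.0125, 0.0032, -0.0001], "grip": 0},
{"twist": [-0.000, 0.001, 0.245], "slide": [0.0148, 0.0043, -0.0001], "grip": 0},
{"twist": [-0.000, 0.001, 0.286], "slide": [0.0171, 0.0055, -0.0001], "grip": 0},
{"twist": [-0.000, 0.001, 0.326], "slide": [0.0192, 0.0067, -0.0001], "grip": 0},
{"twist": [-0.000, 0.001, 0.367], "slide": [0.0213, 0.0081, -0.0001], "grip": 0},
{"twist": [-0.000, 0.001, 0.408], "slide": [0.0234, 0.0096, -0.0001], "grip": 0},
{"twist": [-0.000, 0.001, 0.449], "slide": [0.0253, 0.0112, -0.0001], "grip": 0},
{"twist": [-0.000, 0.001, 0.489], "slide": [0.0272, 0.0129, -0.0001], "grip": 0},
```

View pics/w7.png

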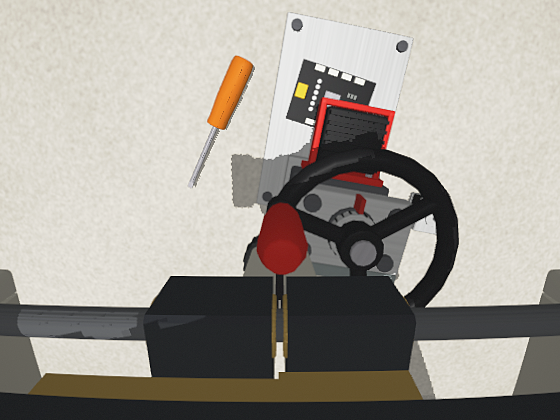

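View pics/scene7.png

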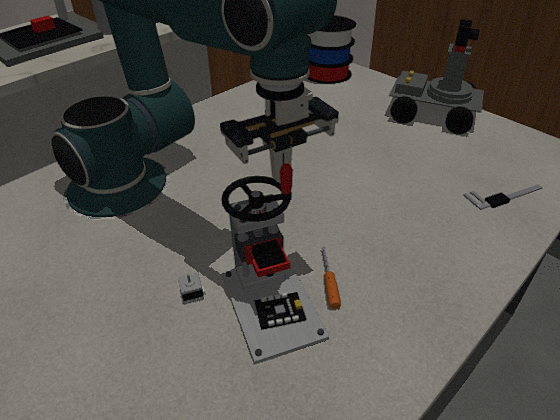

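View pics/top7.png

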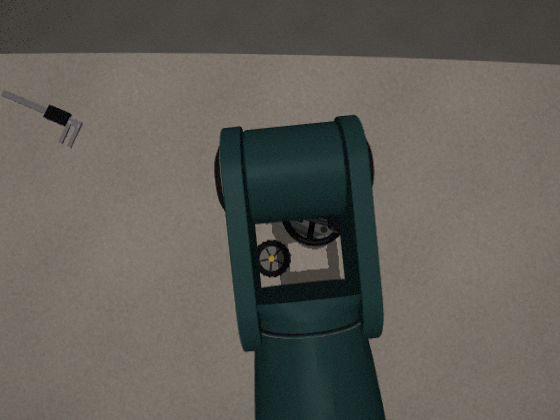

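In the scene view the handle is at (287,180), with the tips behind it. I'll measure its real angle with one method for both the start picture and this one.

```bash
cat >> h.py <<'E'
def fit_scene(im,c,guess,win=25):
    hsv=cv2.cvtColor(im,cv2.COLOR_BGR2HSV)
    red=(((hsv[...,0]<8)|(hsv[...,0]>172))&(hsv[...,1]>150)&(hsv[...,2]>40)).astype(np.uint8)
    best=[]
    for a in np.radians(np.arange(guess-30,guess+30,0.5)):
        H=CEN+.055*np.array([np.cos(a),np.sin(a)])
        m=np.zeros((3360,4480),np.uint8); hull_mask(c,handle_pts(*H),m)
        m=cv2.resize(m.astype(np.float32),(560,420),interpolation=cv2.INTER_AREA)
        g=H=None
        rr=red.astype(np.float32); rr[225:]=0
        best.append((np.minimum(m,rr).sum()/np.maximum(m,rr).sum(),np.degrees(a)))
    b=max(best); near=[x for x in best if x[0]>b[0]-.03]
    return b,np.mean([x[1] for x in near])
E
python3 - <<'E'
from h import *
c=r.read_camera("scene")
print(np.degrees(A0))
print(fit_scene(cv2.imread("pics/scene0.png"),c,-9))
print(fit_scene(cv2.imread("pics/scene7.png"),c,-9-299+360))
E
```

```text
-9.111357044783999
((np.float32(0.2444917), np.float64(-11.5)), np.float64(-12.0))
((np.float32(0.21954647), np.float64(50.0)), np.float64(48.0))
```

```bash
sed -i 's/rr\[225:\]=0/rr[225:]=0; rr[:155]=0; rr[:,:215]=0; rr[:,305:]=0/' h.py
python3 - <<'E'
from h import *
c=r.read_camera("scene")
print(fit_scene(cv2.imread("pics/scene0.png"),c,-9))
print(fit_scene(cv2.imread("pics/scene7.png"),c,-9-299+360))
E
```

```text
((np.float32(0.8737385), np.float64(-12.000000000000002)), np.float64(-11.5))
((np.float32(0.78456825), np.float64(50.0)), np.float64(48.75))
```

Emit:
send_rows:
  commands:
    - {"twist":[0,0.001,0.041],"slide":[0.0027,0.0002,0],"grip":0}
    - {"twist":[0,0.001,0.082],"slide":[0.0052,0.0008,0],"grip":0}
    - {"twist":[0,0.001,0.123],"slide":[0.0077,0.0015,0],"grip":0}
    - {"twist":[0,0.001,0.163],"slide":[0.0101,0.0023,0],"grip":0}
    - {"twist":[0,0.001,0.204],"slide":[0.0125,0.0032,0],"grip":0}
    - {"twist":[0,0.001,0.245],"slide":[0.0148,0.0043,0],"grip":0}
    - {"twist":[0,0.001,0.286],"slide":[0.0171,0.0055,0],"grip":0}
    - {"twist":[0,0.001,0.326],"slide":[0.0192,0.0067,0],"grip":0}
    - {"twist":[0,0.001,0.367],"slide":[0.0213,0.0081,0],"grip":0}
    - {"twist":[0,0.001,0.408],"slide":[0.0234,0.0096,0],"grip":0}
    - {"twist":[0,0.001,0.449],"slide":[0.0253,0.0112,0],"grip":0}
    - {"twist":[0,0.001,0.489],"slide":[0.0272,0.0129,0],"grip":0}

```text
clock: 16.08
tool_pos: [0.5796, 0.0778, 0.2517]
eef_rot: [-2.932, 1.128, 0.0]
ft_force: [-3.0, 1.4, 1.0]
grip_width: 0.0003
```

```bash
python3 - <<'E'
from h import *
c=r.read_camera("scene"); cv2.imwrite("pics/scene8.png",c["color"])
print(fit_scene(c["color"],c,-9-334+360))
plan(334,350,0,0.0,8)
wpic("w8")
E
```

```text
((np.float32(0.8442515), np.float64(13.5)), np.float64(13.0))
t 16.13 pos [0.5798 0.0775 0.2517] yaw -42.3 z [ 4.e-04  3.e-04 -1.e+00] q6 2.398 F [-1.48  1.15  0.95] w 0.0003
{"twist": [-0.000, -0.000, 0.027], "slide": [0.0015, 0.0005, -0.0003], "grip": 0},
{"twist": [-0.000, -0.000, 0.055], "slide": [0.0031, 0.0010, -0.0003], "grip": 0},
{"twist": [-0.000, -0.000, 0.083], "slide": [0.0047, 0.0016, -0.0003], "grip": 0},
{"twist": [-0.000, -0.000, 0.110], "slide": [0.0063, 0.0023, -0.0003], "grip": 0},
{"twist": [-0.000, -0.000, 0.138], "slide": [0.0078, 0.0030, -0.0003], "grip": 0},
{"twist": [-0.000, -0.000, 0.166], "slide": [0.0093, 0.0038, -0.0003], "grip": 0},
{"twist": [-0.000, -0.000, 0.194], "slide": [0.0108, 0.0046, -0.0003], "grip": 0},
{"twist": [-0.000, -0.000, 0.222], "slide": [0.0122, 0.0055, -0.0003], "grip": 0},
```

View pics/w8.png

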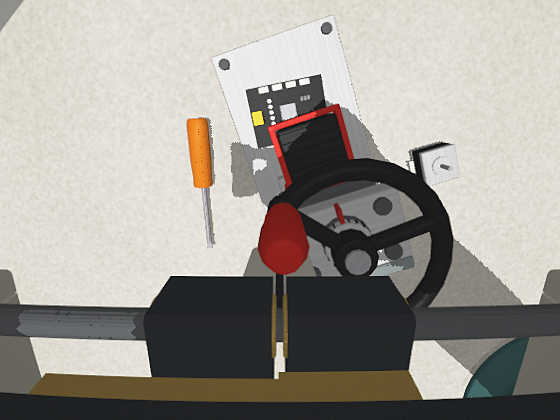

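View pics/scene8.png

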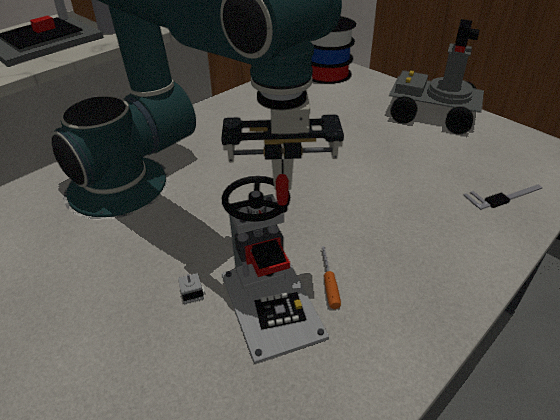

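Handle at scene (282,188). The fit gives about 13°, against −12° at the start, so about 25° remain. I'll push 16° of that now.

Emit:
send_rows:
  commands:
    - {"twist":[0,0,0.027],"slide":[0.0015,0.0005,0],"grip":0}
    - {"twist":[0,0,0.055],"slide":[0.0031,0.001,0],"grip":0}
    - {"twist":[0,0,0.083],"slide":[0.0047,0.0016,0],"grip":0}
    - {"twist":[0,0,0.11],"slide":[0.0063,0.0023,0],"grip":0}
    - {"twist":[0,0,0.138],"slide":[0.0078,0.003,0],"grip":0}
    - {"twist":[0,0,0.166],"slide":[0.0093,0.0038,0],"grip":0}
    - {"twist":[0,0,0.194],"slide":[0.0108,0.0046,0],"grip":0}
    - {"twist":[0,0,0.222],"slide":[0.0122,0.0055,0],"grip":0}
    - {"twist":[0,0,0.222],"slide":[0.0122,0.0055,0],"grip":0}
    - {"twist":[0,0,0.222],"slide":[0.0122,0.0055,0],"grip":0}

```text
clock: 17.02
tool_pos: [0.5851, 0.0653, 0.2517]
eef_rot: [-2.79, 1.444, -0.001]
ft_force: [-1.5, 1.4, 0.7]
grip_width: 0.0002
```

```bash
python3 - <<'E'
from h import *
c=r.read_camera("scene"); cv2.imwrite("pics/scene9.png",c["color"])
print(fit_scene(c["color"],c,0)); print(fit_scene(cv2.imread("pics/scene0.png"),c,-9))
plan(350,357,0,0.0,6)
a=cv2.imread("pics/scene0.png")[150:300,200:320]; b=c["color"][150:300,200:320]
cv2.imwrite("pics/cmp9.png",cv2.resize(np.hstack([a,b]),None,fx=3.3,fy=3.3,interpolation=cv2.INTER_NEAREST))
t=r.read_camera("top"); cv2.imwrite("pics/top9.png",t["color"])
E
```

```text
((np.float32(0.8623123), np.float64(-3.0000000000000004)), np.float64(-2.75))
((np.float32(0.8737385), np.float64(-12.000000000000002)), np.float64(-11.5))
t 17.07 pos [0.5852 0.0654 0.2517] yaw -54.7 z [ 6.e-04  2.e-04 -1.e+00] q6 2.594 F [-0.31 -0.03  0.53] w 0.0001
{"twist": [-0.001, -0.000, 0.021], "slide": [0.0010, 0.0004, -0.0003], "grip": 0},
{"twist": [-0.001, -0.000, 0.038], "slide": [0.0020, 0.0007, -0.0003], "grip": 0},
{"twist": [-0.001, -0.000, 0.054], "slide": [0.0029, 0.0011, -0.0003], "grip": 0},
{"twist": [-0.001, -0.000, 0.070], "slide": [0.0038, 0.0015, -0.0003], "grip": 0},
{"twist": [-0.001, -0.000, 0.086], "slide": [0.0046, 0.0019, -0.0003], "grip": 0},
{"twist": [-0.001, -0.000, 0.103], "slide": [0.0055, 0.0023, -0.0003], "grip": 0},
```

View pics/cmp9.png

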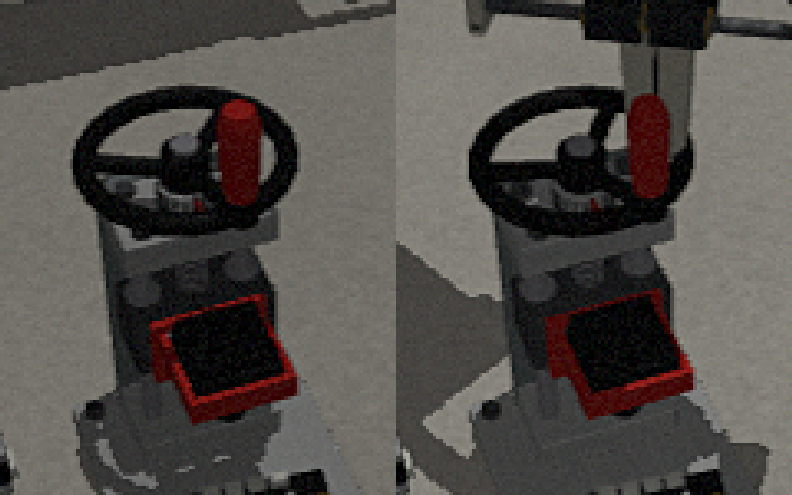

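View pics/top9.png

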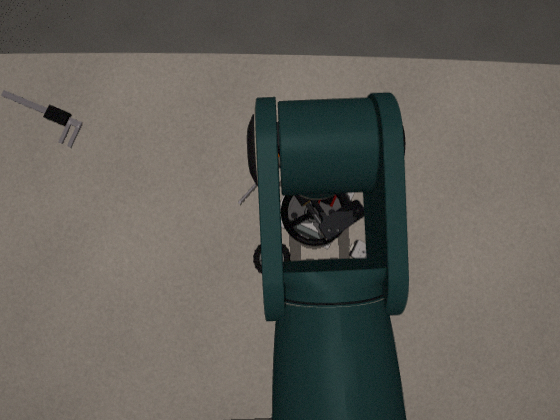

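Left is the start, right is now. The handle is about 9° short and the camera bracket is slightly higher, as it should be. I'll push the last ~8.5°.

Emit:
send_rows:
  commands:
    - {"twist":[0,0,0.02],"slide":[0.001,0.0004,0],"grip":0}
    - {"twist":[0,0,0.038],"slide":[0.002,0.0007,0],"grip":0}
    - {"twist":[0,0,0.054],"slide":[0.0029,0.0011,0],"grip":0}
    - {"twist":[0,0,0.07],"slide":[0.0038,0.0015,0],"grip":0}
    - {"twist":[0,0,0.086],"slide":[0.0046,0.0019,0],"grip":0}
    - {"twist":[0,0,0.103],"slide":[0.0055,0.0023,0],"grip":0}
    - {"twist":[0,0,0.12],"slide":[0.0064,0.0027,0],"grip":0}
    - {"twist":[0,0,0.12],"slide":[0.0066,0.0027,0],"grip":0}
    - {"twist":[0,0,0.12],"slide":[0.0066,0.0027,0],"grip":0}
    - {"twist":[0,0,0.12],"slide":[0.0066,0.0027,0],"grip":0}

```text
clock: 17.95
tool_pos: [0.5868, 0.0583, 0.2517]
eef_rot: [-2.698, 1.608, -0.001]
ft_force: [-1.1, 1.7, 0.4]
grip_width: 0.0005
```

```bash
python3 - <<'E'
from h import *
c=r.read_camera("scene"); cv2.imwrite("pics/scene10.png",c["color"])
print(fit_scene(c["color"],c,-9)); print(fit_scene(cv2.imread("pics/scene0.png"),c,-9))
show()
a=cv2.imread("pics/scene0.png")[150:300,200:320]; b=c["color"][150:300,200:320]
cv2.imwrite("pics/cmp10.png",cv2.resize(np.hstack([a,b]),None,fx=3.3,fy=3.3,interpolation=cv2.INTER_NEAREST))
for im in (a,b):
    h=cv2.cvtColor(im,cv2.COLOR_BGR2HSV); m=((h[...,0]<8)|(h[...,0]>172))&(h[...,1]>150)&(h[...,2]>40)
    m[65:]=0; n,l,st,ce=cv2.connectedComponentsWithStats(m.astype(np.uint8)); k=1+st[1:,4].argmax(); print(st[k],ce[k])
E
```

```text
((np.float32(0.8581443), np.float64(-11.5)), np.float64(-11.25))
((np.float32(0.8737385), np.float64(-12.000000000000002)), np.float64(-11.5))
t 18.0 pos [0.5868 0.0583 0.2517] yaw -61.6 z [ 6.e-04 -1.e-04 -1.e+00] q6 2.702 F [-1.92  0.83  0.93] w 0.0009
[ 65  30  14  32 360] [71.82222222 45.15555556]
[ 65  30  14  32 350] [72.16       45.40285714]
```

View pics/cmp10.png

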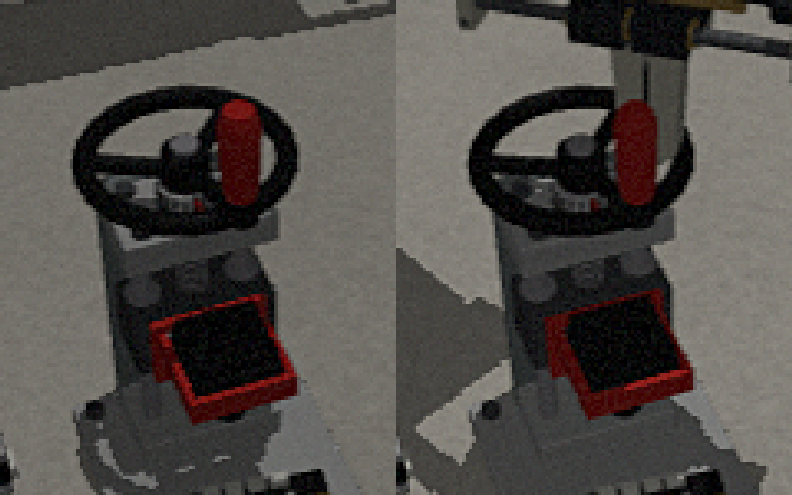

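The handle is back in the same place: centroid (72.2,45.4) against (71.8,45.2), same bounding box. Now I'll back straight off it and go up.

Emit:
send_rows:
  commands:
    - {"twist":[0,0,0],"slide":[-0.005,0,0],"grip":0}
    - {"twist":[0,0,0],"slide":[-0.012,0,0],"grip":0}
    - {"twist":[0,0,0],"slide":[-0.02,0,0],"grip":0}
    - {"twist":[0,0,0],"slide":[-0.02,0,0],"grip":0}
    - {"twist":[0,0,0],"slide":[-0.02,0,0],"grip":0}
    - {"twist":[0,0,0],"slide":[-0.02,0,-0.03],"grip":0}
    - {"twist":[0,0,0],"slide":[-0.02,0,-0.06],"grip":0}
    - {"twist":[0,0,0],"slide":[-0.02,0,-0.09],"grip":0}
    - {"twist":[0,0,0],"slide":[-0.02,0,-0.12],"grip":0}
    - {"twist":[0,0,0],"slide":[-0.02,0,-0.15],"grip":0}
    - {"twist":[0,0,0],"slide":[-0.02,0,-0.16],"grip":0}
    - {"twist":[0,0,0],"slide":[-0.02,0,-0.16],"grip":0}

```text
clock: 19.0
tool_pos: [0.5775, 0.0759, 0.4145]
eef_rot: [-2.696, 1.607, -0.006]
ft_force: [0.5, 0.2, 0.0]
grip_width: 0.0008
```

```bash
python3 - <<'E'
from h import *
show()
print(rel([.45,.35,.41],np.radians(-61.6)))
E
```

```text
t 19.0 pos [0.5775 0.0759 0.4145] yaw -61.6 z [ 4.7e-03  2.0e-04 -1.0e+00] q6 2.733 F [0.47 0.2  0.01] w 0.0008
([-0.3018, -0.0182, 0.004], [-0.004, -0.002, 0.0])
```

Moving clear, unwinding the wrist on the way (joint 6 is near its limit).

Emit:
send_rows:
  commands:
    - {"twist":[0,0,-0.12],"slide":[-0.01,0,0],"grip":0}
    - {"twist":[0,0,-0.24],"slide":[-0.035,-0.002,0],"grip":0}
    - {"twist":[0,0,-0.36],"slide":[-0.065,-0.004,0],"grip":0}
    - {"twist":[0,0,-0.48],"slide":[-0.095,-0.006,0],"grip":0}
    - {"twist":[0,0,-0.6],"slide":[-0.125,-0.008,0],"grip":0}
    - {"twist":[0,0,-0.72],"slide":[-0.155,-0.01,0],"grip":0}
    - {"twist":[0,0,-0.84],"slide":[-0.185,-0.012,0],"grip":0}
    - {"twist":[0,0,-0.96],"slide":[-0.215,-0.014,0],"grip":0}
    - {"twist":[0,0,-1.0],"slide":[-0.245,-0.016,0],"grip":0}
    - {"twist":[0,0,-1.0],"slide":[-0.27,-0.017,0],"grip":0}
    - {"twist":[0,0,-1.0],"slide":[-0.29,-0.018,0],"grip":0}
    - {"twist":[0,0,-1.0],"slide":[-0.3,-0.018,0],"grip":0}

```text
clock: 20.0
tool_pos: [0.4496, 0.3501, 0.4119]
eef_rot: [3.139, -0.115, 0.004]
ft_force: [0.3, -0.8, 0.6]
grip_width: 0.0003
```

```bash
python3 - <<'E'
from h import *
show()
C={}
for n in ["scene","top"]:
    C[n]=c=r.read_camera(n); cv2.imwrite(f"pics/{n}11.png",c["color"])
c=C["scene"]; print(fit_scene(c["color"],c,-9))
def red(im):
    h=cv2.cvtColor(im,cv2.COLOR_BGR2HSV); return (((h[...,0]<8)|(h[...,0]>172))&(h[...,1]>150)&(h[...,2]>40)).astype(np.uint8)
for n,(x,y,w,hh) in dict(scene=(200,150,120,65),top=(310,165,30,22)).items():
    for k in (0,11):
        m=red(cv2.imread(f"pics/{n}{k}.png"))[y:y+hh,x:x+w]
        q,l,st,ce=cv2.connectedComponentsWithStats(m); i=1+st[1:,4].argmax(); print(n,k,st[i],ce[i].round(2))
a=cv2.imread("pics/top0.png")[120:300,230:400]; b=C["top"]["color"][120:300,230:400]
cv2.imwrite("pics/cmp11.png",cv2.resize(np.hstack([a,b]),None,fx=2.3,fy=2.3,interpolation=cv2.INTER_NEAREST))
a=cv2.imread("pics/scene0.png")[150:370,170:370]; b=C["scene"]["color"][150:370,170:370]
cv2.imwrite("pics/cmp12.png",cv2.resize(np.hstack([a,b]),None,fx=2,fy=2,interpolation=cv2.INTER_NEAREST))
E
```

```text
t 20.0 pos [0.4496 0.3501 0.4119] yaw -4.2 z [ 2.7e-03 -9.0e-04 -1.0e+00] q6 2.261 F [ 0.31 -0.82  0.57] w 0.0003
((np.float32(0.84776), np.float64(-11.5)), np.float64(-11.5))
scene 0 [ 65  30  14  32 360] [71.82 45.16]
scene 11 [ 65  30  14  32 346] [71.95 44.95]
top 0 [  2   4  28  18 212] [13.84 12.55]
top 11 [  2   4  28  17 224] [13.43 12.4 ]
```

View pics/cmp11.png

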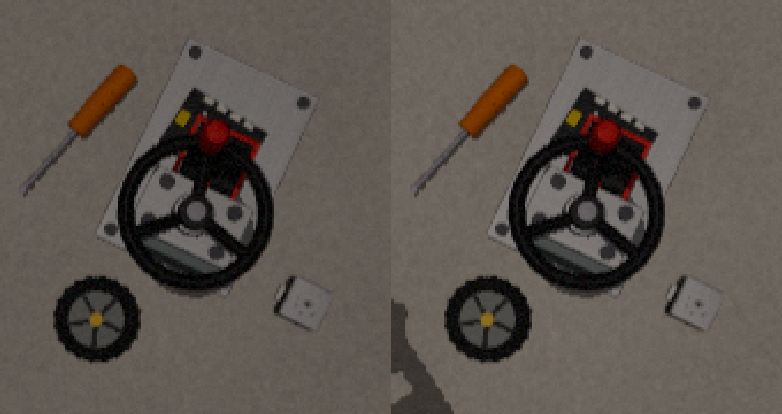

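View pics/cmp12.png

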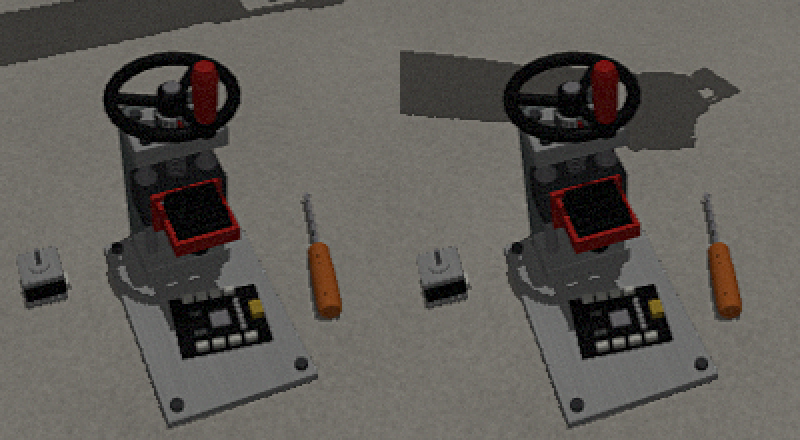

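In both pairs (left start, right now), the handle is back in its start place, the bracket is slightly higher, and the board, motor, tyre and driver have not moved.

```bash
python3 -c "
from rig import r
s=r.state(); print(s['clock'],abs(s['joint_vel']).max()); print(r.sign_off())"
```

```text
20.1 0.03759210003721598
the job is handed in; nothing more can be done
None
```

I pushed the handwheel clockwise through one full turn by its handle, using closed fingertips. I then backed the hand off, raised it and moved it clear. The job was handed in at 20.1 s.

**Last checks:**
- **Handle:** in the scene picture it fits at −11.5° both before and after. Its outline centre is within 0.3 pixel of the start. In the top view the red blob, which also takes in part of the camera bracket, is within about 0.4 pixel.
- **Camera:** the red bracket looks slightly higher than at the start. I did not measure the 4 mm rise directly.
- **Board, motor, tyre and driver:** none of them moved between the before and after pictures.
- **Force:** the readings after each move during the push were about 2–4 N.

**Disagreement:** my combined fit of both cameras put the start angle at −9°, while the scene camera alone gave −11.5°. I stopped by comparing the same camera before and after, so that offset cancels out.

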